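# Nest and click together a set of graded measuring cups

## Task

Put the three measuring cups away as one set: the green cup inside the blue one and the yellow cup inside the green one, with all the handles lying over one another. Press down until the spring catches on the rims have snapped over each cup and both sit fully home and level, not just perched on the catches; press with care, not with the arm's full force, and leave the blue cup standing upright on the worktop without disturbing the salt shaker, the lemon or the white cup.

Things in the scene. Friction and masses are not known exactly. Their poses are not given: they have to be found in the camera images.
- cup_large_rim (a point): Centre of the mouth of the blue (largest) cup, level with its rim top, 62 mm above its foot. Loose plastic cup, 0.13 to 0.25 kg. z: its axis, up; handle along -x. Body 82 mm wide at the foot, 99 under the rim, mouth 94, inside depth 59; flat rim flange 118 mm across, 6 thick. Flat handle 16 mm wide, ends 98 mm from the axis. When the green cup is home, its rim stands 6 mm above this.
- cup_large_catch (a point): Top of one of the blue cup's two sprung catches (14 mm wide, 12 mm tall, standing on its flange 75 degrees to each side of the handle). The green cup, set in, perches on their slopes about 9 mm too high; pressed on its middle with some 10 to 20 N it pushes them apart (about 3 mm, 700 N/m) and drops under them onto the flange.
- cup_medium_rim (a point): Centre of the mouth of the green (middle) cup, level with its rim top, 47 mm above its foot. Loose, 0.1 to 0.17 kg. z: its axis, up; handle along -x. Body 76 mm wide at the foot, 91 under the rim, mouth 86, inside depth 44; rim flange 104 mm across, 6 thick. When the yellow cup is home, its rim stands 6 mm above this.
- cup_medium_catch (a point): Top of one of the green cup's two sprung catches, like those of the blue cup but 105 degrees to each side of the handle. They hold the yellow cup's flange in the same way.
- cup_medium_handle (a point): Where to take the green cup's handle: middle of the bar 12 mm short of its end, 110 mm from the cup's axis, 2 mm below the rim top, 45 mm above the worktop at the start. Bar 16 mm wide, 4.5 thick, along x (the cup's axis lies to +x). This end still stands free, past the blue cup's handle, when nested.
- cup_small_rim (a point): Centre of the mouth of the yellow (smallest) cup, level with its rim top, 35 mm above its foot. Loose, 0.06 to 0.11 kg, no catches. z: its axis, up; handle along -x. Body 70 mm wide at the foot, 83 under the rim, mouth 78; rim flange 93 mm across, 6 thick.
- cup_small_handle (a point): Where to take the yellow cup's handle: middle of the bar 12 mm short of its end, 134 mm from the cup's axis, 2 mm below the rim top, 33 mm above the worktop at the start. Bar 16 mm wide, 4.5 thick, along x (the cup's axis lies to +x). This end still stands free, past the green cup's handle, when nested.
- cup_small_floor (a point): Centre of the yellow cup's inside floor, 32 mm below its rim: a flat disc 64 mm across, open from above, room for closed fingers to press on. A push here is passed on to the green cup below.
- salt: Salt shaker, 44 mm wide, 90 mm tall, loose; origin at the centre of its underside.
- lemon: Lemon, 78 x 55 x 56 mm, loose; origin under its middle as it lies at the start.
- white_cup: Small white cup with a side handle, 62 x 90 x 55 mm, loose, standing on the black glass hob; origin at the centre of its underside.

How it is judged:
At the end, for the whole second after the job is handed in: Green cup in the blue one, yellow cup in the green one, both snapped under the catches: each rim 4 to 8.5 mm above the rim of the cup holding it (6 when home, about 15 perched), axes within 5 mm, handles over one another within about 10 degrees; the blue cup upright (3 degrees) on the worktop (z of cup_medium_rim in the frame of cup_large_rim between 0.004 and 0.0085 m and horizontal distance between cup_medium_rim and cup_large_rim below 0.005 m and x of cup_medium_handle in the frame of cup_large_rim below -0.08 m and y of cup_medium_handle in the frame of cup_large_rim between -0.022 and 0.022 m and z of cup_small_rim in the frame of cup_medium_rim between 0.004 and 0.0085 m and horizontal distance between cup_small_rim and cup_medium_rim below 0.005 m and x of cup_small_handle in the frame of cup_medium_rim below -0.08 m and y of cup_small_handle in the frame of cup_medium_rim between -0.022 and 0.022 m and angle between cup_large_rim's own z axis and vertical below 0.05 rad and angle between cup_small_rim's own z axis and vertical below 0.07 rad and height (world z) of cup_large_rim between 0.058 and 0.066 m); the robot touches nothing.
It fails at once if The fingers press on the floor of the yellow or green cup with more than 60 N, or more than 90 N, shocks included, goes through the blue cup's foot (contact force between the fingers and cup_small_c0 above 60 N or contact force between the fingers and cup_medium_c0 above 60 N or contact force between cup_large_c0 and anything else above 90 N).
It fails at once if The salt shaker is moved by more than 30 mm or knocked over (distance of salt from where it was at the start of the episode above 0.03 m or angle between salt's own z axis and vertical above 0.5 rad).
It fails at once if The lemon is moved by more than 30 mm (distance of lemon from where it was at the start of the episode above 0.03 m).
It fails at once if The white cup is moved by more than 30 mm or knocked over (distance of white_cup from where it was at the start of the episode above 0.03 m or angle between white_cup's own z axis and vertical above 0.5 rad).
It also fails if it takes over 61 s, if anything falls off the work surface, if the arm or the gripper's body presses on something with over 40 N, if the wrist force passes 120 N, or if a joint passes its speed limit or range.

## Robot

A 7-joint arm with a two-finger parallel gripper is mounted at the origin on a cart in front of the work surface, level with it; the furniture and walls round the work are solid. World frame = base frame: x ahead of the robot, y to its left, z up, the work surface at z = 0. Lengths are in m, angles in rad, forces in N, time in s.
With the tool pointing down it reaches from about 0.425 to 0.875 m from the base axis. Payload 8.4 kg.
Tool frame: the origin (TCP) lies at the very end of the fingers, on their centre line; the grasp point (between the pads) lies 19 mm behind it (arm.grip_depth is the distance from the TCP to the grasp point, in m); z points along the fingers, y is the line along which they close (so a half turn about z gives the same grasp; the last joint's range is limited). The gripper opens to 85 mm and grips with 20 to 120 N. Pads are 22 mm wide; open, the fingers measure 114 mm over their backs; the gripper's body (76 mm by 85 mm) begins 54 mm behind the grasp point. The pads swing forward as they close: fully open they stand 13 mm farther back than shut.
Start: joints at [-1.229, 0.333, 0.04, 1.465, -0.013, 1.343, -0.059], TCP at [0.277, 0.588, 0.195] pointing down, gripper open.
Joint ranges: [-2.58, 2.58], [-0.38, 2.09], [-1.3, 1.39], [0.25, 2.4], [-1.5, 4.64], [0.08, 2.09], [-2.65, 2.65]. Speed limits (rad/s): [2.22, 2.22, 2.79, 2.79, 3.14, 3.14, 3.14].

## Interface

Orientations are given as a unit quaternion [w, x, y, z].
In Python, from rig import get_obs, grab_frame, ticket, arm gives the robot as it stands. The module is installed in compiled form; this text tells all that it offers.
- The arm moves only by the tool play_rows, never from a script. Its argument "steps" is a list of rows, each an object of numbers: "fingers": the opening, from 0 (shut) to 1 (fully open); "x", "y", "z": the shift along the tool's x, y, z in mm; "spin": the turn about the tool's z in degrees. In form: [{"fingers": .., "x": .., "y": .., "z": .., "spin": ..}, ...]. A call has 1 to 12 rows; each row is the pose to reach, as a shift and turn from the pose commanded when the call began, along the tool's axes at that moment; what a row does not reach only later rows make up. A row lasts 1/8 s, in which the tool goes at most 62.5 mm and 10.7 degrees, less where a joint would pass 70% of its speed; a pose out of reach is approached as far as the arm can. A call with a gripper value outside its range is refused whole. The fingers move at their own pace and stop on an object; the grip force is fixed at half the most. Time passes only in rows, so rows that repeat a pose let the fingers close. It gives the time, the measured TCP pose, the force, the opening and the grip force at its end, in the units of the state.
- get_obs(): the state, without advancing time (a new reading comes with each control period).
- grab_frame(name): name is "scene" or "top" or "wrist"; returns a dict with "pixels" (420x560x3 uint8, blue, green, red), "range_z" (420x560 float32, m along the optical axis (not along the pixel's ray), 0 where there is no reading), "intrinsics" (3x3 intrinsics, pixels), "k1" (the pictures are not rectified: a ray, as slopes to the right and down, at radius r is drawn at 1 + k1 r^2 times it, then the intrinsics apply), "camera_from_world" (4x4, takes a point from world to camera coordinates); the wrist camera has in their place "T_tool_cam" (4x4, takes a point from camera to tool coordinates, whose origin is the TCP and whose axes are the flange's). Camera axes: x right, y down, z forward; pixel columns grow to the right and rows downward; lengths in m; the calibration is good to about 2 mm. A picture is of the moment at which its call begins: read the wrist's pose just before it.
- ticket.finish_job(): hands the job in; it is judged then, once.
The state is a dict: "clock": time; "joint_positions": joint angles; "dq": joint speeds; "tau": joint torques, N m; "tool_pos": TCP position; "orientation": TCP orientation; "wrist_force": force on the tool from outside, world axes, zero at the start; "moment": the same for the moment, N m; "opening": finger opening in m; "gripper_force": force on a finger pad.
Only numpy, scipy, OpenCV 4.12 (cv2) and the standard library are available. Lean on these libraries where they do the work, as an engineer would, in place of code of your own. Each camera call takes 0.05 s, during which the arm holds its last target. There are 200 camera calls.

## Working session

There is one attempt and no reset: what is moved stays moved. The work goes in short steps, Python scripts to look and compute and a tool call to move; the robot and the scene stay as the last step left them, time stands still between calls to the robot, and variables do not carry over. Pictures are saved under pics/ and viewed, at most 10 in all, crops included, and the job is handed in when it is done.

Besides the shell and the picture viewer there is one more tool, called after "Request:" as name(argument=value, ...), one argument or row to a line, values as JSON. play_rows: Moves the arm, as the interface text tells. Its arguments: {"type":"object","properties":{"steps":{"type":"array","items":{"type":"object","properties":{"fingers":{"type":"number"},"x":{"type":"number"},"y":{"type":"number"},"z":{"type":"number"},"spin":{"type":"number"}}}}},"required":["steps"]}

```bash
mkdir -p pics
cat > h.py <<'E'
import numpy as np, cv2
from rig import get_obs, grab_frame, ticket, arm
from scipy.spatial.transform import Rotation as R
def Rq(q): return R.from_quat([q[1],q[2],q[3],q[0]]).as_matrix()
def grab(name):
    o=get_obs(); f=grab_frame(name)
    if name=='wrist':
        T=np.eye(4);T[:3,:3]=Rq(o['orientation']);T[:3,3]=o['tool_pos']
        f['W']=T@np.array(f['T_tool_cam'])
    else: f['W']=np.linalg.inv(f['camera_from_world'])
    return f
def rays(f,uv):
    K=np.array(f['intrinsics']);k=f['k1']
    uv=np.asarray(uv,float).reshape(-1,1,2)
    xy=cv2.undistortPoints(uv,K,np.array([k,0,0,0.])).reshape(-1,2)
    return np.c_[xy,np.ones(len(xy))]
def onplane(f,uv,z):
    d=rays(f,uv)@f['W'][:3,:3].T; c=f['W'][:3,3]
    return c+d*((z-c[2])/d[:,2])[:,None]
def cloud(f):
    h,w=f['range_z'].shape
    v,u=np.mgrid[:h,:w]
    r=rays(f,np.c_[u.ravel(),v.ravel()])*f['range_z'].reshape(-1,1)
    P=r@f['W'][:3,:3].T+f['W'][:3,3]
    P[f['range_z'].ravel()==0]=np.nan
    return P.reshape(h,w,3)
E
python3 - <<'E'
from h import *
o=get_obs();print({k:np.round(v,3).tolist() for k,v in o.items()})
ims=[]
for n in ('scene','top','wrist'):
    f=grab(n);cv2.imwrite(f'pics/{n}0.png',f['pixels']);print(n,f['W'].round(3).tolist(),f['k1'],np.array(f['intrinsics']).tolist())
    np.save(n+'0.npy',f,allow_pickle=True)
E
```

```text
{'clock': 0.0, 'joint_positions': [-1.229, 0.334, 0.04, 1.466, -0.013, 1.343, -0.058], 'dq': [-0.001, -0.001, -0.0, 0.003, 0.0, -0.002, -0.0], 'tau': [-0.001, -65.856, 1.365, -40.557, 0.017, 0.013, 0.0], 'tool_pos': [0.277, 0.587, 0.194], 'orientation': [-0.0, 0.219, 0.976, -0.001], 'wrist_force': [-0.122, -0.276, 0.222], 'moment': [-0.017, -0.009, -0.029], 'gripper_force': 0.0, 'opening': 0.086}
scene [[0.885, -0.246, 0.396, 0.147], [-0.465, -0.421, 0.778, -0.667], [-0.025, -0.873, -0.487, 0.576], [0.0, 0.0, 0.0, 1.0]] -0.10274841719460481 [[491.36407972495186, 0.0, 272.792244765628], [0.0, 491.36407972495186, 213.8025660581554], [0.0, 0.0, 1.0]]
top [[0.027, -0.992, 0.122, 0.43], [-0.999, -0.03, -0.02, 0.195], [0.023, -0.121, -0.992, 1.186], [0.0, 0.0, 0.0, 1.0]] -0.008536708524276777 [[468.93414506494037, 0.0, 275.77483280265034], [0.0, 468.93414506494037, 220.01763190767835], [0.0, 0.0, 1.0]]
wrist [[0.428, 0.857, 0.288, 0.203], [0.904, -0.405, -0.137, 0.624], [-0.001, 0.319, -0.948, 0.373], [0.0, 0.0, 0.0, 1.0]] -0.027175951732624052 [[298.1483332491958, 0.0, 279.24313687667194], [0.0, 298.1483332491958, 207.52455624150952], [0.0, 0.0, 1.0]]
```

View pics/top0.png

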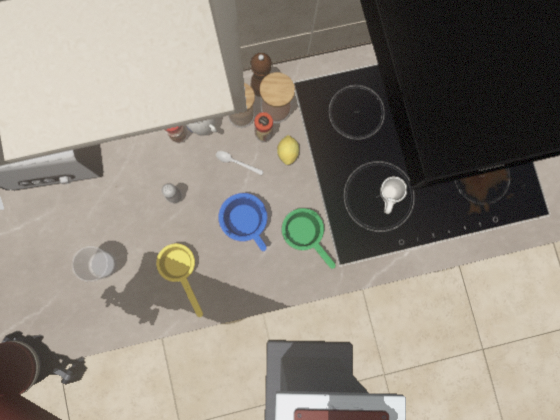

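View pics/scene0.png

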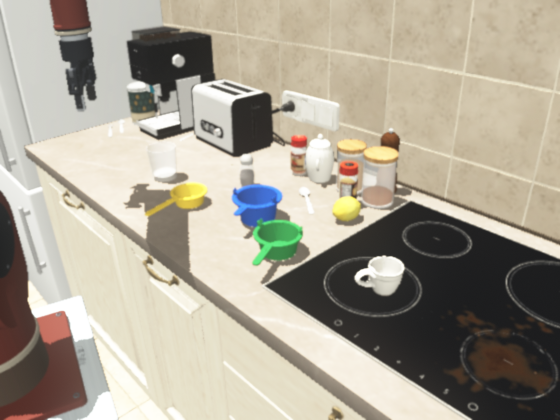

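Top view: blue cup at px (243,217), green (302,230), yellow (177,262), all with handles toward bottom-right; salt (170,192), lemon (288,150), white cup (393,190). The scene view agrees.

```bash
cat > det.py <<'E'
from h import *
from scipy.optimize import least_squares
SPEC={'blue':((105,130),62,59,47,98),'green':((50,85),47,52,43,122),'yellow':((24,33),35,46.5,39,146)}
def mask(f,c):
    hsv=cv2.cvtColor(f['pixels'],cv2.COLOR_BGR2HSV)
    lo,hi=SPEC[c][0]
    m=cv2.inRange(hsv,(lo,120,50),(hi,255,255))
    n,l,s,_=cv2.connectedComponentsWithStats(m)
    if c=='yellow' and f.get('xmax'): # drop lemon
        for i in range(1,n):
            if l.dtype and s[i,0]>f['xmax']: s[i,4]=0
    i=1+np.argmax(s[1:,4]); return (l==i).astype(np.uint8)
def fitcup(f,c,zr=None):
    zr=SPEC[c][1]/1000 if zr is None else zr
    m=mask(f,c)
    ct=max(cv2.findContours(m,cv2.RETR_EXTERNAL,cv2.CHAIN_APPROX_NONE)[0],key=cv2.contourArea).reshape(-1,2)
    P=onplane(f,ct,zr)[:,:2]; r=SPEC[c][2]/1000
    Pm=onplane(f,np.argwhere(m)[:,::-1],zr)[:,:2]
    c0=np.median(Pm,0)
    for it in range(8):
        d=np.linalg.norm(P-c0,axis=1); ok=abs(d-r)<(.02 if it<3 else .006)
        s=least_squares(lambda x:np.linalg.norm(P[ok]-x,axis=1)-r,c0,loss='soft_l1',f_scale=.001); c0=s.x
    d=np.linalg.norm(Pm-c0,axis=1); far=Pm[(d>r+.012)]
    dv=far.mean(0)-c0
    # line fit of the bar
    u=np.linalg.svd(far-far.mean(0),full_matrices=False)[2][0]; u*=np.sign(u@dv)
    return c0,np.degrees(np.arctan2(dv[1],dv[0])),np.degrees(np.arctan2(u[1],u[0])),d.max(),ok.sum(),np.std(s.fun)
E
python3 - <<'E'
from det import *
for n in ('top','scene'):
    f=np.load(n+'0.npy',allow_pickle=True).item(); f['xmax']=260
    P=cloud(f)
    for c in SPEC:
        r=fitcup(f,c); m=mask(f,c)>0
        z=P[m][:,2]; print(n,c,r[0].round(4),[round(float(x),4) for x in r[1:]],'z pct',np.nanpercentile(z,[5,50,90,97]).round(3))
        hb=(abs(P[...,2]-SPEC[c][1]/1000)<.006)&m
        q=P[hb][:,:2]; 
        s=least_squares(lambda x:np.maximum(0,np.linalg.norm(q-x[:2],axis=1)-0) -(SPEC[c][2]+SPEC[c][3])/2000,r[0],loss='soft_l1',f_scale=.003)
        print('   depth ring',s.x.round(4))
f=np.load('top0.npy',allow_pickle=True).item();P=cloud(f)
for nm,uv in dict(salt=(170,192),lemon=(288,150),white=(393,190),jar=(263,122),spoon=(240,160)).items(): print(nm,P[uv[1],uv[0]].round(3))
E
```

```text
top blue [0.5728 0.2518] [-144.6996, -139.9235, 0.0923, 133.0, 0.0016] z pct [0.    0.035 0.064 0.066]
   depth ring [0.5721 0.2523]Traceback (most recent call last):
  File "<stdin>", line 6, in <module>
  File "det.py", line 15, in fitcup
    m=mask(f,c)
  File "det.py", line 12, in mask
    i=1+np.argmax(s[1:,4]); return (l==i).astype(np.uint8)
        ~~~~~~~~~^^^^^^^^^
    return _wrapfunc(a, 'argmax', axis=axis, out=out, **kwds)
    return bound(*args, **kwds)
ValueError: attempt to get argmax of an empty sequence
```

```bash
cat > m1.py <<'E'
from det import *
for n in ('top','scene'):
    f=np.load(n+'0.npy',allow_pickle=True).item(); f['xmax']=260
    P=cloud(f)
    for c in SPEC:
        r=fitcup(f,c); m=mask(f,c)>0
        print(n,c,r[0].round(4),[round(float(x),4) for x in r[1:]])
        hb=(abs(P[...,2]-SPEC[c][1]/1000)<.006)&m
        q=P[hb][:,:2]
        s=least_squares(lambda x:np.linalg.norm(q-x[:2],axis=1)-(SPEC[c][2]+SPEC[c][3])/2000,r[0],loss='soft_l1',f_scale=.003)
        print('   depth ring',s.x.round(4))
f=np.load('top0.npy',allow_pickle=True).item();P=cloud(f)
for nm,uv in dict(salt=(170,192),lemon=(288,150),white=(393,190),jar=(263,122)).items(): print(nm,P[uv[1],uv[0]].round(3))
E
python3 - <<'E'
from h import *
f=np.load('top0.npy',allow_pickle=True).item(); g=np.load('scene0.npy',allow_pickle=True).item()
h=cv2.cvtColor(f['pixels'],cv2.COLOR_BGR2HSV);print(h[230,300],h[215,300],h[262,335//2],h[285,187],h[210,262])
print(cv2.cvtColor(g['pixels'],cv2.COLOR_BGR2HSV)[[240,195,215],[275,190,260]])
E
sed -i "s/and f.get('xmax'): # drop lemon/and f.get('xmax'):/; s/(lo,120,50)/(lo,110,30)/; s/(50,85)/(50,95)/" det.py; python3 m1.py
```

```text
[ 68 110 174] [ 65  96 109] [ 24 132 158] [ 23 129 154] [110 142 181]
[[ 65 145 165]
 [ 26 165 240]
 [111 166 172]]
top blue [0.5733 0.252 ] [-144.9841, -146.5796, 0.0935, 133.0, 0.0014]
   depth ring [0.5719 0.2522]
top green [0.5867 0.023 ] [133.2371, -160.2921, 0.082, 35.0, 0.0035]
   depth ring [0.566  0.0232]
top yellow [0.4654 0.4119] [-154.5074, -150.8279, 0.1455, 100.0, 0.0024]
   depth ring [0.454  0.4129]
scene blue [0.5577 0.1962] [78.027, 56.25, 0.1154, 36.0, 0.0027]
   depth ring [0.5712 0.2483]
scene green [0.5271 0.0673] [66.204, 42.6061, 0.1055, 46.0, 0.0027]
   depth ring [0.5459 0.1018]
scene yellow [0.4458 0.3709] [111.1631, 33.3664, 0.1157, 36.0, 0.0028]
   depth ring [0.4528 0.409 ]
salt [0.624 0.425 0.089]
lemon [0.745 0.147 0.054]
white [ 0.66  -0.126  0.016]
jar [0.798 0.21  0.104]
```

```bash
sed -i "s/(lo,110,30)/(lo,80,30)/" det.py; python3 m1.py | grep -v -A1 scene
```

```text
top blue [0.574  0.2523] [-144.9707, -148.6511, 0.0955, 135.0, 0.0012]
   depth ring [0.5717 0.2523]
top green [0.5499 0.1053] [-139.7001, -139.7333, 0.1177, 117.0, 0.0013]
   depth ring [0.5462 0.1043]
top yellow [0.4616 0.4143] [-152.3075, -150.7722, 0.1443, 110.0, 0.002]
   depth ring [0.4544 0.4133]
scene blue [0.5553 0.1968] [74.9108, 56.5924, 0.1188, 38.0, 0.003]
   depth ring [0.5713 0.2485]
scene green [0.5264 0.0655] [65.6733, 40.7564, 0.1074, 46.0, 0.0025]
   depth ring [0.5458 0.1018]
scene yellow [0.4462 0.3708] [105.131, 32.7899, 0.1177, 35.0, 0.0027]
   depth ring [0.454  0.4095]
salt [0.624 0.425 0.089]
lemon [0.745 0.147 0.054]
white [ 0.66  -0.126  0.016]
jar [0.798 0.21  0.104]
```

```bash
cat >> h.py <<'E'
def plan(p,yaw):
    o=get_obs();M=Rq(o['orientation']);d=M.T@(np.array(p)-o['tool_pos'])*1000
    y=np.degrees(np.arctan2(M[1,0],M[0,0]));s=-((yaw-y+180)%360-180)
    print('now',o['tool_pos'].round(4) if hasattr(o['tool_pos'],'round') else o['tool_pos'],'yaw',round(y,2),'tilt',np.round(M[:,2],3),'-> shift',d.round(1),'spin',round(s,2),'dist',np.linalg.norm(d).round(1))
E
python3 -c "
from h import *
plan([.461,.032,.13],40)"
```

```text
now [0.2772 0.5875 0.1943] yaw 154.75 tilt [-0.    -0.001 -1.   ] -> shift [-403.3 -423.9   64.9] spin 114.75 dist 588.7
```

Request:
play_rows(
  steps=[
    {"fingers": 1,"x": -403,"y": -424,"z": 65,"spin": 115},
    {"fingers": 1,"x": -403,"y": -424,"z": 65,"spin": 115},
    {"fingers": 1,"x": -403,"y": -424,"z": 65,"spin": 115},
    {"fingers": 1,"x": -403,"y": -424,"z": 65,"spin": 115},
    {"fingers": 1,"x": -403,"y": -424,"z": 65,"spin": 115},
    {"fingers": 1,"x": -403,"y": -424,"z": 65,"spin": 115},
    {"fingers": 1,"x": -403,"y": -424,"z": 65,"spin": 115},
    {"fingers": 1,"x": -403,"y": -424,"z": 65,"spin": 115},
    {"fingers": 1,"x": -403,"y": -424,"z": 65,"spin": 115},
    {"fingers": 1,"x": -403,"y": -424,"z": 65,"spin": 115},
    {"fingers": 1,"x": -403,"y": -424,"z": 65,"spin": 115},
    {"fingers": 1,"x": -403,"y": -424,"z": 65,"spin": 115},
  ],
)

```text
clock: 1.65
tool_pos: [0.4607, 0.0322, 0.1299]
orientation: [-0.0, 0.94, 0.34, -0.0]
wrist_force: [0.3, 0.3, -0.3]
opening: 0.0856
gripper_force: 0.0
```

```bash
cat > m2.py <<'E'
import sys
from det import *
tag,cs=sys.argv[1],sys.argv[2].split(',')
f=grab('wrist');np.save(tag+'.npy',f,allow_pickle=True);cv2.imwrite(f'pics/{tag}.png',f['pixels'])
P=cloud(f)
for c in cs:
    zr=None
    if ':' in c: c,zr=c.split(':');zr=float(zr)
    try:
        r=fitcup(f,c,zr);print(c,r[0].round(4),[round(float(x),4) for x in r[1:]])
        m=mask(f,c)>0;z0=zr or SPEC[c][1]/1000
        q=P[m];d=np.linalg.norm(q[:,:2]-r[0],axis=1)
        k=(d>SPEC[c][3]/1000+.003)&(d<SPEC[c][2]/1000-.002); print('  flange z pct',np.nanpercentile(q[k][:,2],[10,30,50,70,90]).round(4))
        k=(d>SPEC[c][2]/1000+.012)&(abs(q[:,2]-z0)<.02); h=q[k]; print('  handle depth mean',h.mean(0).round(4),'ang',np.degrees(np.arctan2(*(h.mean(0)[:2]-r[0])[::-1])).round(2), 'far end', h[np.argmax(np.linalg.norm(h[:,:2]-r[0],axis=1))].round(4))
        A=np.c_[d[k],np.ones(k.sum())];print('  handle z slope,z0',np.linalg.lstsq(A,h[:,2],rcond=None)[0].round(4))
    except Exception as e: print(c,e)
E
python3 m2.py w1 green,blue; python3 -c "
from h import *
plan([.461,.032,.13],40)"
```

```text
green [0.5498 0.1073] [-139.489, -140.1567, 0.1208, 343.0, 0.0015]
  flange z pct [0.046  0.0466 0.0471 0.0476 0.0588]
  handle depth mean [0.4814 0.0491 0.047 ] ang -139.57 far end [0.457  0.0295 0.0459]
  handle z slope,z0 [-0.0053  0.0475]
blue index 0 is out of bounds for axis 0 with size 0
now [0.4607 0.0325 0.1299] yaw 39.92 tilt [-0. -0. -1.] -> shift [-0.1  0.6 -0.1] spin -0.08 dist 0.6det.py:24: RuntimeWarning: Mean of empty slice.
  dv=far.mean(0)-c0
  ret = um.true_divide(
det.py:26: RuntimeWarning: Mean of empty slice.
  u=np.linalg.svd(far-far.mean(0),full_matrices=False)[2][0]; u*=np.sign(u@dv)
```

View pics/w1.png

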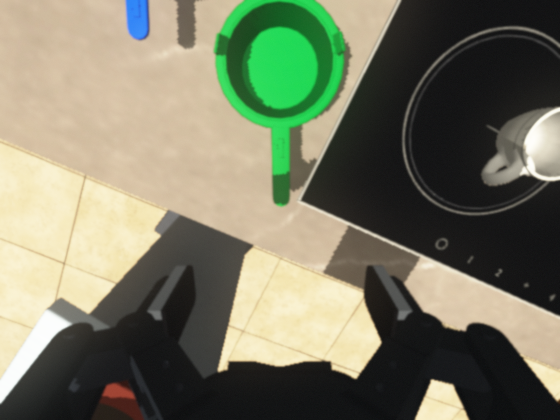

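The wrist view shows the green cup at (280,60), its handle running down to (281,203), centred between the fingers. Descend and grip.

Request:
play_rows(
  steps=[
    {"fingers": 1,"x": 6,"y": 0,"z": 50,"spin": 0},
    {"fingers": 1,"x": 6,"y": 0,"z": 90,"spin": 0},
    {"fingers": 1,"x": 6,"y": 0,"z": 104,"spin": 0},
    {"fingers": 1,"x": 6,"y": 0,"z": 104,"spin": 0},
    {"fingers": 0,"x": 6,"y": 0,"z": 104,"spin": 0},
    {"fingers": 0,"x": 6,"y": 0,"z": 104,"spin": 0},
    {"fingers": 0,"x": 6,"y": 0,"z": 104,"spin": 0},
    {"fingers": 0,"x": 6,"y": 0,"z": 104,"spin": 0},
    {"fingers": 0,"x": 6,"y": 0,"z": 104,"spin": 0},
    {"fingers": 0,"x": 6,"y": 0,"z": 104,"spin": 0},
  ],
)

```text
clock: 2.95
tool_pos: [0.4655, 0.0363, 0.026]
orientation: [0.0, 0.94, 0.34, -0.0]
wrist_force: [-0.7, 0.2, -1.2]
opening: -0.0001
gripper_force: 0.0
```

```bash
python3 m2.py w2 green
```

```text
green [0.5508 0.1082] [-139.4898, -139.4744, 0.1154, 423.0, 0.0015]
  flange z pct [0.0462 0.0467 0.0471 0.0477 0.0595]
  handle depth mean [0.4854 0.0524 0.047 ] ang -139.51 far end [0.4676 0.0286 0.0463]
  handle z slope,z0 [-0.0036  0.0473]
```

View pics/w2.png

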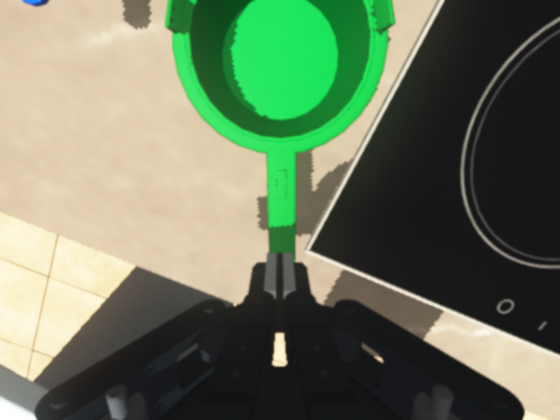

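Run:
```python
from h import *
f=np.load('w2.npy',allow_pickle=True).item();P=cloud(f);o=get_obs();M=Rq(o['orientation'])
for uv in [(280,200),(280,225),(282,240),(282,249),(275,256),(275,262),(290,262),(275,275),(275,290),(265,290),(280,350)]:
    p=P[uv[1],uv[0]];print(uv,p.round(4),'tool',(M.T@(p-o['tool_pos'])*1000).round(1),f['pixels'][uv[1],uv[0]])
```

```text
(280, 200) [0.4911 0.0582 0.0467] tool [ 33.8  -0.5 -20.7] [ 89 221  45]
(280, 225) [0.4796 0.0486 0.0466] tool [ 18.8  -0.5 -20.6] [ 80 205  43]
(282, 240) [0.4729 0.0416 0.0462] tool [  9.2   0.6 -20.2] [ 50 111  42]
(282, 249) [0.4683 0.0377 0.0457] tool [  3.1   0.6 -19.7] [ 50 112  41]
(275, 256) [0.4725 0.0461 0.0707] tool [ 11.7  -3.1 -44.7] [85 90 89]
(275, 262) [0.4723 0.0458 0.0761] tool [ 11.3  -3.  -50.1] [85 90 88]
(290, 262) [0.4775 0.0407 0.0776] tool [ 12.1   4.2 -51.6] [92 97 95]
(275, 275) [0.4726 0.0458 0.0884] tool [ 11.6  -2.8 -62.4] [78 82 82]
(275, 290) [0.4721 0.0452 0.0989] tool [ 10.9  -2.7 -72.9] [86 88 88]
(265, 290) [0.4705 0.0492 0.1007] tool [ 12.1  -6.7 -74.7] [84 86 85]
(280, 350) [-0.301  -0.6019 -0.8997] tool [-9.972e+02  7.000e-01  9.258e+02] [214 245 251]
```

The wrist view shows the shut fingers (265–295, row 252 down) apparently ending above the bar end at (282,250). Check from the scene camera.

Run:
```python
from h import *
f=grab('scene');np.save('s2.npy',f,allow_pickle=True)
W=np.linalg.inv(f['W']);o=get_obs();K=np.array(f['intrinsics'])
def px(p):
    q=W@np.r_[p,1]; return cv2.projectPoints(q[:3].reshape(1,1,3),np.zeros(3),np.zeros(3),K,np.array([f['k1'],0,0,0.]))[0].ravel()
for z in (.026,.045,.065): print(z,px(np.r_[o['tool_pos'][:2],z]).round(1))
u,v=px(o['tool_pos']);u,v=int(u),int(v)
c=f['pixels'][max(0,v-110):v+40,max(0,u-90):u+110].copy();print('origin',max(0,u-90),max(0,v-110))
cv2.imwrite('pics/s2.png',cv2.resize(c,None,fx=4,fy=4,interpolation=cv2.INTER_CUBIC))
```

```text
0.026 [255.9 268.9]
0.045 [255.5 260.7]
0.065 [255.  251.9]
origin 165 158
```

View pics/s2.png

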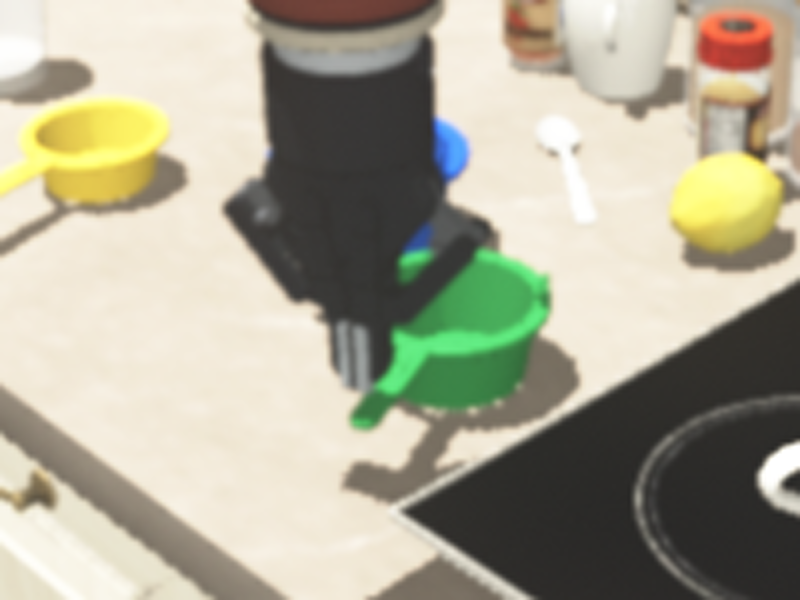

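Run:
```python
from h import *
o=get_obs();M=Rq(o['orientation'])
for n,(u0,u1,v0,v1) in dict(s2=(246,264,244,260),w2=(266,297,246,262)).items():
    f=np.load(n+'.npy',allow_pickle=True).item();P=cloud(f);hs=cv2.cvtColor(f['pixels'],cv2.COLOR_BGR2HSV)
    for v in range(v0,v1):
        q=P[v,u0:u1];h=hs[v,u0:u1]
        t=(q-o['tool_pos'])@M*1000; k=(h[:,1]<70)&(abs(t[:,0])<20)&(abs(t[:,1])<20)
        if k.any(): print(n,v,k.sum(),t[k].min(0).round(1),np.median(t[k],0).round(1),t[k].max(0).round(1))
```

```text
s2 244 15 [-11.5 -12.8 -66.3] [ -8.3   3.7 -62.8] [ -3.5  14.8 -57.3]
s2 245 16 [-12.  -11.5 -62.5] [ -9.    4.9 -60.4] [  2.3  14.5 -54.8]
s2 246 16 [-13.8 -12.7 -61.8] [ -8.8   5.2 -58.5] [  4.2  14.3 -52.6]
s2 247 15 [-12.9 -13.2 -58.9] [ -7.8   4.7 -56.3] [ -0.7  13.9 -50.6]
s2 248 15 [-12.3 -12.5 -56.8] [ -7.5   2.9 -53.8] [  1.5  13.9 -49.4]
s2 249 14 [-11.4 -13.6 -53.3] [ -8.7   4.4 -51.9] [ -0.4  13.4 -45.8]
s2 250 13 [-12.5 -10.9 -51.4] [ -7.9   3.7 -49.6] [ -4.1  14.2 -45.1]
s2 251 11 [-12.5  -8.1 -50.2] [-10.2   3.8 -47.7] [ -6.5  11.5 -44.5]
s2 252 9 [-11.9  -5.1 -47.6] [-10.2   3.2 -45.4] [ -6.2  10.3 -44.1]
s2 253 9 [-12.4  -6.2 -45.2] [-10.2   3.9 -43.6] [ -5.9   9.7 -40.6]
s2 254 8 [-11.4  -6.  -41.9] [-10.    1.6 -40.8] [ -6.7   7.1 -38.8]
s2 255 5 [-11.    0.2 -40.3] [-10.6   5.  -39.7] [ -5.    6.9 -36.6]
s2 256 1 [ 13.1  -4.7 -20.3] [ 13.1  -4.7 -20.3] [ 13.1  -4.7 -20.3]
s2 257 1 [  8.7  -4.8 -20.8] [  8.7  -4.8 -20.8] [  8.7  -4.8 -20.8]
s2 258 1 [  3.9  -4.7 -21.6] [  3.9  -4.7 -21.6] [  3.9  -4.7 -21.6]
s2 259 2 [  2.6  -6.3 -20. ] [  2.7  -5.3 -19.9] [  2.9  
[... 406 characters left out ...]
]
w2 252 2 [  1.1  -7.1 -19.9] [  1.2   0.7 -19.8] [  1.2   8.4 -19.7]
w2 253 21 [  1.   -7.3 -41.5] [ 11.2   0.5 -40.5] [ 11.7   8.3 -20.7]
w2 254 26 [ -0.1  -7.2 -42.8] [ 11.3  -0.8 -41.9] [ 11.9   8.4 -19.9]
w2 255 27 [ -0.3  -7.2 -44.1] [ 11.4  -0.6 -43.1] [ 12.    8.4 -20.8]
w2 256 27 [ -0.6  -7.1 -45. ] [ 11.4  -0.6 -44.2] [ 11.9   8.3 -21.5]
w2 257 27 [ -2.2  -7.1 -46.4] [ 11.3  -0.6 -45. ] [ 12.    8.4 -19.8]
w2 258 27 [ -2.4  -7.1 -47.5] [ 11.5  -0.6 -46.3] [ 12.1   8.4 -20.6]
w2 259 27 [ -3.2  -7.  -48.3] [ 11.3  -0.6 -47. ] [ 12.    8.4 -20.3]
w2 260 26 [ 10.9  -7.  -49.5] [ 11.3  -0.8 -48.1] [ 12.1   5.3 -47.4]
w2 261 28 [ -4.6  -7.4 -51. ] [ 11.5  -0.8 -49.4] [ 12.4   7.9 -20.2]
```

Both cameras agree: the real fingertips end 39.5 mm behind the reported TCP (laterally right). I'll account for that offset (and watch force): open, lower 39 mm, grip.

Request:
play_rows(
  steps=[
    {"fingers": 1,"x": 0,"y": 0,"z": 0,"spin": 0},
    {"fingers": 1,"x": 0,"y": 0,"z": 0,"spin": 0},
    {"fingers": 1,"x": 0,"y": 0,"z": 0,"spin": 0},
    {"fingers": 1,"x": 0,"y": 0,"z": 0,"spin": 0},
    {"fingers": 1,"x": 0,"y": 0,"z": 12,"spin": 0},
    {"fingers": 1,"x": 0,"y": 0,"z": 25,"spin": 0},
    {"fingers": 1,"x": 0,"y": 0,"z": 32,"spin": 0},
    {"fingers": 1,"x": 0,"y": 0,"z": 39,"spin": 0},
    {"fingers": 1,"x": 0,"y": 0,"z": 39,"spin": 0},
  ],
)

```text
clock: 4.18
tool_pos: [0.4651, 0.036, -0.0135]
orientation: [0.0, 0.94, 0.34, -0.001]
wrist_force: [-1.1, 0.2, 0.7]
opening: 0.0857
gripper_force: 0.0
```

Request:
play_rows(
  steps=[
    {"fingers": 0,"x": 0,"y": 0,"z": 0,"spin": 0},
    {"fingers": 0,"x": 0,"y": 0,"z": 0,"spin": 0},
    {"fingers": 0,"x": 0,"y": 0,"z": 0,"spin": 0},
    {"fingers": 0,"x": 0,"y": 0,"z": 0,"spin": 0},
    {"fingers": 0,"x": 0,"y": 0,"z": 0,"spin": 0},
    {"fingers": 0,"x": 0,"y": 0,"z": 0,"spin": 0},
  ],
)

```text
clock: 4.92
tool_pos: [0.4655, 0.0362, -0.0129]
orientation: [-0.0, 0.94, 0.34, 0.0]
wrist_force: [-0.5, -0.5, 1.2]
opening: 0.0143
gripper_force: 58.4
```

```bash
python3 -c "
from h import *
plan([.575,.085,.13],35)"
```

```text
now [ 0.4655  0.0362 -0.0129] yaw 39.74 tilt [ 0.  0. -1.] -> shift [ 115.4   32.5 -142.9] spin 4.74 dist 186.5
```

Request:
play_rows(
  steps=[
    {"fingers": 0,"x": 0,"y": 0,"z": -10,"spin": 0},
    {"fingers": 0,"x": 0,"y": 0,"z": -30,"spin": 0},
    {"fingers": 0,"x": 0,"y": 0,"z": -60,"spin": 0},
    {"fingers": 0,"x": 0,"y": 0,"z": -95,"spin": 0},
    {"fingers": 0,"x": 0,"y": 0,"z": -125,"spin": 0},
    {"fingers": 0,"x": 0,"y": 0,"z": -140,"spin": 0},
    {"fingers": 0,"x": 0,"y": 0,"z": -140,"spin": 0},
  ],
)

```text
clock: 5.8
tool_pos: [0.4659, 0.0364, 0.1276]
orientation: [-0.0, 0.94, 0.34, 0.001]
wrist_force: [-0.5, 0.6, -1.7]
opening: 0.014
gripper_force: 58.4
```

Request:
play_rows(
  steps=[
    {"fingers": 0,"x": 20,"y": 6,"z": 0,"spin": 1},
    {"fingers": 0,"x": 50,"y": 14,"z": 0,"spin": 2},
    {"fingers": 0,"x": 80,"y": 22,"z": 0,"spin": 3},
    {"fingers": 0,"x": 105,"y": 30,"z": 0,"spin": 4},
    {"fingers": 0,"x": 115,"y": 32,"z": 0,"spin": 5},
    {"fingers": 0,"x": 115,"y": 32,"z": 0,"spin": 5},
  ],
)

```text
clock: 6.55
tool_pos: [0.5737, 0.0849, 0.1258]
orientation: [0.0, 0.954, 0.298, -0.001]
wrist_force: [-1.1, 0.3, -2.4]
opening: 0.0137
gripper_force: 58.5
```

```bash
python3 m2.py w3 blue,green:0.188; python3 -c "
from h import *
plan([.575,.085,.13],35)"
```

```text
blue [0.5741 0.2536] [-144.8337, -145.3692, 0.0963, 356.0, 0.0014]
  flange z pct [0.0612 0.0618 0.0622 0.0627 0.065 ]
  handle depth mean [0.5064 0.2058 0.0621] ang -144.77 far end [0.496  0.1967 0.061 ]
  handle z slope,z0 [-0.0116  0.0631]
green [0.663  0.1405] [-149.3483, -144.9108, 0.1132, 732.0, 0.0022]
  flange z pct [0.1655 0.1753 0.1811 0.1823 0.1832]
  handle depth mean [0.5878 0.0959 0.1848] ang -149.3 far end [0.5651 0.0791 0.1849]
  handle z slope,z0 [0.0419 0.1811]
now [0.5734 0.0846 0.1261] yaw 34.73 tilt [-0.002 -0.001 -1.   ] -> shift [ 1.5  0.6 -3.9] spin -0.27 dist 4.2
```

View pics/w3.png

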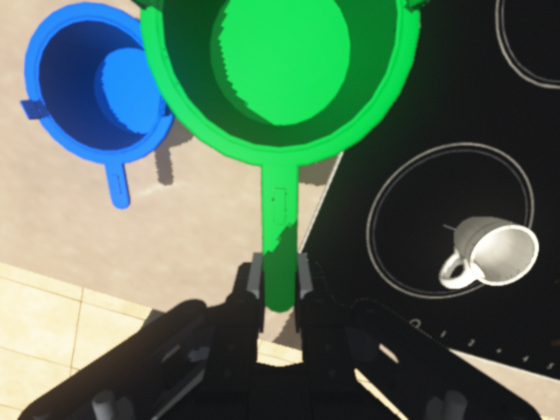

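Run:
```python
from det import *
plan([.484,.1896,.126],34.9)
f=np.load('w3.npy',allow_pickle=True).item();P=cloud(f);m=mask(f,'green')>0
o=get_obs();M=Rq(o['orientation'])
for zr in (.178,.181,.184):
    r=fitcup(f,'green',zr);print(zr,r[0].round(4),r[1:],'tool',((np.r_[r[0],zr]-o['tool_pos'])@M*1000).round(1))
q=P[m];d=np.linalg.norm(q[:,:2]-r[0],axis=1);k=(d>.046)&(d<.051)&(q[:,2]>.17)&(q[:,2]<.19);t=(q[k]-o['tool_pos'])@M*1000
A=np.c_[t[:,:2],np.ones(len(t))];print(np.linalg.lstsq(A,t[:,2],rcond=None)[0])
```

```text
now [0.5734 0.0846 0.1261] yaw 34.73 tilt [-0.002 -0.001 -1.   ] -> shift [ -13.7 -137.3    0.2] spin -0.17 dist 137.9
0.178 [0.6641 0.1358] (np.float64(-152.54042337068321), np.float64(-136.05220876885065), np.float64(0.11973226025525258), np.int64(605), np.float64(0.0019334707825921745)) tool [103.7   9.5 -52.1]
0.181 [0.6634 0.1372] (np.float64(-151.244508827391), np.float64(-144.778901435472), np.float64(0.11743462179736885), np.int64(649), np.float64(0.002238514394390996)) tool [103.8   8.  -55.1]
0.184 [0.6628 0.1388] (np.float64(-150.21613689247764), np.float64(-144.83248416601208), np.float64(0.11530715722590744), np.int64(725), np.float64(0.0025235334637017173)) tool [104.2   6.4 -58.1]
[  0.21977232   0.12697952 -69.10660004]
```

The view shows blue at (95,85) with its catches and handle, and green held straight in front, drooping slightly. Move above blue, then lower.

Request:
play_rows(
  steps=[
    {"fingers": 0,"x": -3,"y": -20,"z": 0,"spin": 0},
    {"fingers": 0,"x": -6,"y": -55,"z": 0,"spin": 0},
    {"fingers": 0,"x": -9,"y": -90,"z": 0,"spin": 0},
    {"fingers": 0,"x": -12,"y": -120,"z": 0,"spin": 0},
    {"fingers": 0,"x": -14,"y": -137,"z": 0,"spin": 0},
    {"fingers": 0,"x": -14,"y": -137,"z": 0,"spin": 0},
    {"fingers": 0,"x": -14,"y": -137,"z": 40,"spin": 0},
    {"fingers": 0,"x": -14,"y": -137,"z": 70,"spin": 0},
    {"fingers": 0,"x": -14,"y": -137,"z": 90,"spin": 0},
    {"fingers": 0,"x": -14,"y": -137,"z": 95,"spin": 0},
    {"fingers": 0,"x": -14,"y": -137,"z": 95,"spin": 0},
  ],
)

```text
clock: 7.98
tool_pos: [0.4852, 0.189, 0.0324]
orientation: [0.0, 0.955, 0.298, 0.0]
wrist_force: [-0.1, -0.3, -1.0]
opening: 0.0139
gripper_force: 58.6
```

```bash
python3 m2.py w4 green:0.087,blue; python3 -c "
from h import *
plan([.484,.1896,.018],34.9)
f=grab('scene')
c=cv2.resize(f['pixels'][130:290,190:370],None,fx=2,fy=2,interpolation=cv2.INTER_CUBIC)
w=np.load('w4.npy',allow_pickle=True).item()['pixels'][:320]
o=np.zeros((320,920,3),np.uint8);o[:,:360]=c;o[:,360:]=w
cv2.imwrite('pics/c4.png',cv2.resize(o,(800,278)))"
```

```text
green [0.5504 0.2353] [-145.2871, -147.5631, 0.0939, 272.0, 0.0035]
  flange z pct [0.0434 0.0445 0.0658 0.0868 0.0895]
  handle depth mean [0.4882 0.1923 0.0921] ang -145.4 far end [0.4766 0.1826 0.0911]
  handle z slope,z0 [0.0316 0.0897]
blue index 0 is out of bounds for axis 0 with size 0
now [0.4855 0.1894 0.0328] yaw 34.7 tilt [ 0.001  0.    -1.   ] -> shift [-1.1 -1.  14.8] spin -0.2 dist 14.9det.py:24: RuntimeWarning: Mean of empty slice.
  dv=far.mean(0)-c0
  ret = um.true_divide(
det.py:26: RuntimeWarning: Mean of empty slice.
  u=np.linalg.svd(far-far.mean(0),full_matrices=False)[2][0]; u*=np.sign(u@dv)
```

View pics/c4.png

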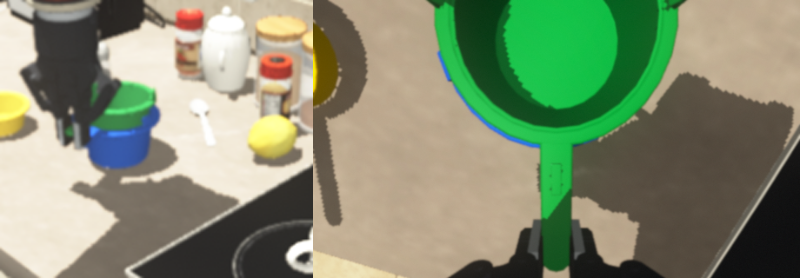

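Scene (left) shows green seated in the blue mouth; wrist (right) shows a sliver of blue at left, so green sits about 1–2 mm to the right. Correct and lower.

Request:
play_rows(
  steps=[
    {"fingers": 0,"x": -1,"y": -2,"z": 3,"spin": 0},
    {"fingers": 0,"x": -1,"y": -2,"z": 7,"spin": 0},
    {"fingers": 0,"x": -1,"y": -2,"z": 10,"spin": 0},
    {"fingers": 0,"x": -1,"y": -2,"z": 13,"spin": 0},
    {"fingers": 0,"x": -1,"y": -2,"z": 13,"spin": 0},
  ],
)

```text
clock: 8.7
tool_pos: [0.4831, 0.1909, 0.019]
orientation: [0.0, 0.954, 0.299, 0.0]
wrist_force: [-0.1, 0.9, 1.0]
opening: 0.0143
gripper_force: 58.7
```

Request:
play_rows(
  steps=[
    {"fingers": 0,"x": 0,"y": 0,"z": 1,"spin": 0},
    {"fingers": 0,"x": 0,"y": 0,"z": 2,"spin": 0},
    {"fingers": 0,"x": 0,"y": 0,"z": 2,"spin": 0},
    {"fingers": 0.3,"x": 0,"y": 0,"z": 2,"spin": 0},
    {"fingers": 0.6,"x": 0,"y": 0,"z": 2,"spin": 0},
    {"fingers": 0.6,"x": 0,"y": 0,"z": 2,"spin": 0},
    {"fingers": 0.6,"x": 0,"y": 0,"z": -20,"spin": 0},
    {"fingers": 0.6,"x": 0,"y": 0,"z": -60,"spin": 0},
    {"fingers": 0.3,"x": 0,"y": 0,"z": -100,"spin": 0},
    {"fingers": 0,"x": 0,"y": 0,"z": -120,"spin": 0},
    {"fingers": 0,"x": 0,"y": 0,"z": -120,"spin": 0},
  ],
)

```text
clock: 10.07
tool_pos: [0.4837, 0.1913, 0.1404]
orientation: [-0.001, 0.954, 0.299, 0.001]
wrist_force: [0.1, 0.0, -0.0]
opening: 0.0005
gripper_force: 0.0
```

```bash
python3 m2.py w5 green:0.077,blue 2>/dev/null
python3 - <<'E'
from det import *
f=np.load('w5.npy',allow_pickle=True).item()
a,b=fitcup(f,'green',.077)[0],SPEC
plan([*a,.139],34.9)
E
```

```text
green [0.5721 0.2535] [-145.3442, -145.9984, 0.1241, 410.0, 0.002]
  flange z pct [0.0696 0.0723 0.0783 0.0828 0.0861]
  handle depth mean [0.501  0.2044 0.0928] ang -145.39 far end [0.4748 0.1926 0.0959]
  handle z slope,z0 [0.1668 0.0783]
blue [0.5768 0.1472] [98.353, -178.8502, 0.0801, 84.0, 0.0035]
  flange z pct [0.0608 0.0615 0.0619 0.0624 0.0728]
  handle depth mean [0.5666 0.2123 0.0618] ang 98.9 far end [0.6178 0.2161 0.0609]
  handle z slope,z0 [0.0152 0.0607]
now [0.4829 0.191  0.139 ] yaw 34.75 tilt [ 0.     0.001 -1.   ] -> shift [ 1.089e+02 -5.000e-01  1.000e-01] spin -0.15 dist 108.9
```

View pics/w5.png

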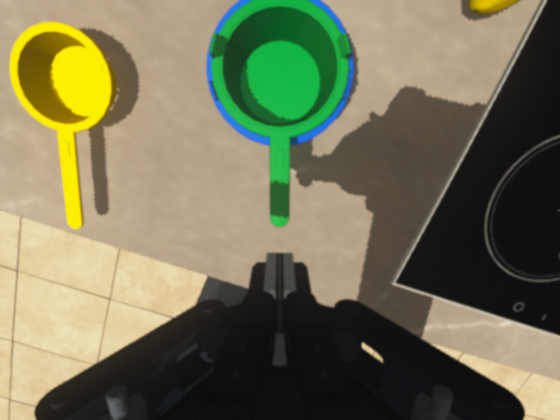

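Wrist view: green at (280,60) in blue, tipped on the catches (handle end up), handle aligned; yellow at (60,75). Now press on green's floor with shut fingers, gently.

Request:
play_rows(
  steps=[
    {"fingers": 0,"x": 50,"y": 0,"z": 0,"spin": 0},
    {"fingers": 0,"x": 100,"y": 1,"z": 0,"spin": 0},
    {"fingers": 0,"x": 106,"y": 1,"z": 0,"spin": 0},
    {"fingers": 0,"x": 106,"y": 1,"z": 0,"spin": 0},
    {"fingers": 0,"x": 106,"y": 1,"z": 50,"spin": 0},
    {"fingers": 0,"x": 106,"y": 1,"z": 95,"spin": 0},
    {"fingers": 0,"x": 106,"y": 1,"z": 120,"spin": 0},
    {"fingers": 0,"x": 106,"y": 1,"z": 132,"spin": 0},
    {"fingers": 0,"x": 106,"y": 1,"z": 132,"spin": 0},
  ],
)

```text
clock: 11.25
tool_pos: [0.57, 0.2499, 0.007]
orientation: [0.0, 0.954, 0.298, -0.0]
wrist_force: [0.3, -0.1, -0.2]
opening: -0.0001
gripper_force: 0.0
```

Request:
play_rows(
  steps=[
    {"fingers": 0,"x": 0,"y": 0,"z": 2,"spin": 0},
    {"fingers": 0,"x": 0,"y": 0,"z": 4,"spin": 0},
    {"fingers": 0,"x": 0,"y": 0,"z": 6,"spin": 0},
    {"fingers": 0,"x": 0,"y": 0,"z": 8,"spin": 0},
    {"fingers": 0,"x": 0,"y": 0,"z": 8,"spin": 0},
  ],
)

```text
clock: 11.88
tool_pos: [0.5705, 0.2504, -0.0011]
orientation: [0.0, 0.954, 0.299, -0.0]
wrist_force: [-0.3, -0.4, -0.1]
opening: -0.0
gripper_force: 0.0
```

Request:
play_rows(
  steps=[
    {"fingers": 0,"x": 0,"y": 0,"z": 1,"spin": 0},
    {"fingers": 0,"x": 0,"y": 0,"z": 2,"spin": 0},
    {"fingers": 0,"x": 0,"y": 0,"z": 3,"spin": 0},
    {"fingers": 0,"x": 0,"y": 0,"z": 4,"spin": 0},
    {"fingers": 0,"x": 0,"y": 0,"z": 5,"spin": 0},
    {"fingers": 0,"x": 0,"y": 0,"z": 5,"spin": 0},
  ],
)

```text
clock: 12.62
tool_pos: [0.5714, 0.2508, -0.0055]
orientation: [-0.0, 0.954, 0.299, 0.001]
wrist_force: [3.4, 1.7, 5.0]
opening: -0.0003
gripper_force: 2.2
```

Request:
play_rows(
  steps=[
    {"fingers": 0,"x": 0,"y": 0,"z": 1,"spin": 0},
    {"fingers": 0,"x": 0,"y": 0,"z": 2,"spin": 0},
    {"fingers": 0,"x": 0,"y": 0,"z": 2,"spin": 0},
  ],
)

```text
clock: 13.0
tool_pos: [0.5705, 0.2505, -0.0081]
orientation: [0.0, 0.954, 0.299, -0.0]
wrist_force: [2.6, 1.5, 3.0]
opening: 0.0003
gripper_force: 1.9
```

Request:
play_rows(
  steps=[
    {"fingers": 0,"x": 0,"y": 0,"z": 1,"spin": 0},
    {"fingers": 0,"x": 0,"y": 0,"z": 2,"spin": 0},
    {"fingers": 0,"x": 0,"y": 0,"z": 2,"spin": 0},
  ],
)

```text
clock: 13.38
tool_pos: [0.5705, 0.2505, -0.01]
orientation: [-0.0, 0.954, 0.299, 0.0]
wrist_force: [2.3, 2.6, 4.2]
opening: 0.0001
gripper_force: 2.2
```

Request:
play_rows(
  steps=[
    {"fingers": 0,"x": 0,"y": 0,"z": 1,"spin": 0},
    {"fingers": 0,"x": 0,"y": 0,"z": 2,"spin": 0},
    {"fingers": 0,"x": 0,"y": 0,"z": 2,"spin": 0},
  ],
)

```text
clock: 13.75
tool_pos: [0.57, 0.2501, -0.0118]
orientation: [-0.0, 0.954, 0.298, -0.001]
wrist_force: [-0.4, 0.7, 8.6]
opening: 0.0002
gripper_force: 4.6
```

Request:
play_rows(
  steps=[
    {"fingers": 0,"x": 0,"y": 0,"z": 1,"spin": 0},
    {"fingers": 0,"x": 0,"y": 0,"z": 2,"spin": 0},
    {"fingers": 0,"x": 0,"y": 0,"z": 2,"spin": 0},
  ],
)

```text
clock: 14.12
tool_pos: [0.5701, 0.2501, -0.012]
orientation: [-0.0, 0.954, 0.298, -0.001]
wrist_force: [-8.4, -1.9, 28.3]
opening: 0.0003
gripper_force: 14.0
```

Stiff stop at 28 N; lift and look.

Request:
play_rows(
  steps=[
    {"fingers": 0,"x": 0,"y": 0,"z": -10,"spin": 0},
    {"fingers": 0,"x": 0,"y": 0,"z": -60,"spin": 0},
    {"fingers": 0,"x": -50,"y": 0,"z": -120,"spin": 0},
    {"fingers": 0,"x": -100,"y": 0,"z": -155,"spin": 0},
    {"fingers": 0,"x": -105,"y": 0,"z": -155,"spin": 0},
    {"fingers": 0,"x": -105,"y": 0,"z": -155,"spin": 0},
  ],
)

```text
clock: 14.88
tool_pos: [0.4831, 0.19, 0.1412]
orientation: [-0.001, 0.954, 0.298, -0.0]
wrist_force: [0.3, 1.6, -0.6]
opening: -0.0001
gripper_force: 0.0
```

```bash
cat > lev.py <<'E'
# flange heights by bearing from the cup centre (bearing measured from the handle)
import sys
from det import *
def lev(f,c,zr,ri,ro):
    r=fitcup(f,c,zr);P=cloud(f);m=mask(f,c)>0;q=P[m]
    d=np.linalg.norm(q[:,:2]-r[0],axis=1);a=(np.degrees(np.arctan2(q[:,1]-r[0][1],q[:,0]-r[0][0]))-r[1]+180)%360-180
    print(c,'centre',r[0].round(4),'handle',round(r[1],1),'std',round(r[5],4))
    k=(d>ri)&(d<ro)&(abs(q[:,2]-zr)<.02)
    for b in range(-180,180,30):
        s=k&(abs(a-b)<15); print('  ',b,s.sum(),np.round(np.nanmedian(q[s,2])*1000,1) if s.any() else None,end=';')
    print()
    k=(d>SPEC[c][2]/1000+.008)&(abs(q[:,2]-zr)<.03);A=np.c_[d[k],np.ones(k.sum())];print('  handle z slope,z0',np.linalg.lstsq(A,q[k,2],rcond=None)[0].round(4))
E
python3 - <<'E'
from lev import *
f=grab('wrist');cv2.imwrite('pics/w6.png',f['pixels'])
lev(f,'green',.068,.046,.051); lev(f,'blue',.062,.054,.058)
E
```

```text
green centre [0.5732 0.2536] handle -145.8 std 0.0016
   -180 50 68.2;   -150 254 68.3;   -120 239 68.7;   -90 233 68.7;   -60 197 68.3;   -30 186 68.1;   0 188 68.2;   30 192 68.2;   60 187 68.1;   90 208 68.8;   120 228 68.6;   150 257 68.2;
  handle z slope,z0 [-0.0034  0.0686]
blue centre [0.5264 0.3003] handle 2.0 std 0.0035
   -180 0 None;   -150 0 None;   -120 0 None;   -90 33 62.3;   -60 0 None;   -30 0 None;   0 46 61.9;   30 0 None;   60 0 None;   90 0 None;   120 0 None;   150 0 None;
  handle z slope,z0 [0.0247 0.0602]
```

View pics/w6.png

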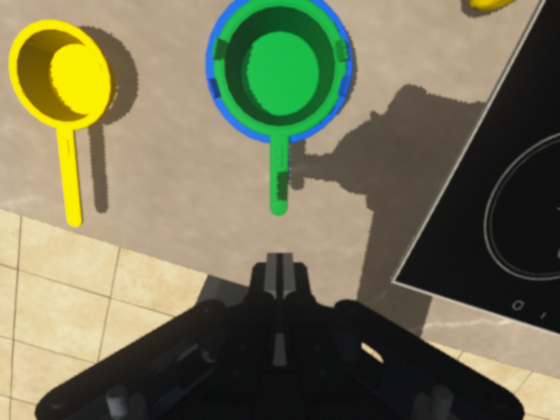

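Green is home and level (68.2 mm all round) at (280,65); so the true fingertip offset is 36 mm. Now measure yellow.

Run:
```python
from lev import *
f=grab('wrist')
lev(f,'yellow',.035,.041,.045)
r=fitcup(f,'yellow');print(r)
h=np.radians(r[2]);u=np.array([np.cos(h),np.sin(h)]);t=r[0]+u*r[3];print('tip',t,'grasp',t-u*.011)
plan([*(t-u*.011),.12],(r[2]+180)%360)
plan([*(t-u*.011),.12],r[2])
print(get_obs()['joint_positions'])
```

```text
yellow centre [0.4603 0.4152] handle -152.2 std 0.0009
   -180 65 35.1;   -150 128 35.3;   -120 118 35.3;   -90 123 35.2;   -60 103 35.3;   -30 103 35.3;   0 106 35.0;   30 108 34.9;   60 125 35.0;   90 138 35.0;   120 138 35.0;   150 135 35.1;
  handle z slope,z0 [-0.0031  0.0354]
(array([0.46032002, 0.41523679]), np.float64(-152.21335197856564), np.float64(-152.23592866575265), np.float64(0.14525966358179457), np.int64(296), np.float64(0.0008565081212040484))
tip [0.33178363 0.34757021] grasp [0.34151724 0.35269437]
now [0.4837 0.1907 0.1402] yaw 34.77 tilt [-0.001 -0.001 -1.   ] -> shift [ -24.4 -214.2   20.2] spin 7.0 dist 216.5
now [0.4837 0.1907 0.1402] yaw 34.77 tilt [-0.001 -0.001 -1.   ] -> shift [ -24.4 -214.2   20.2] spin -173.0 dist 216.5
[-0.95866865  0.10691414  0.53617219  1.8732587  -0.05887212  1.17854873
 -1.36636853]
```

Request:
play_rows(
  steps=[
    {"fingers": 1,"x": -6,"y": -50,"z": 0,"spin": 2},
    {"fingers": 1,"x": -12,"y": -110,"z": 0,"spin": 4},
    {"fingers": 1,"x": -20,"y": -170,"z": 10,"spin": 6},
    {"fingers": 1,"x": -24,"y": -214,"z": 40,"spin": 7},
    {"fingers": 1,"x": -24,"y": -214,"z": 80,"spin": 7},
    {"fingers": 1,"x": -24,"y": -214,"z": 120,"spin": 7},
    {"fingers": 1,"x": -24,"y": -214,"z": 150,"spin": 7},
    {"fingers": 1,"x": -24,"y": -214,"z": 161,"spin": 7},
    {"fingers": 1,"x": -24,"y": -214,"z": 161,"spin": 7},
  ],
)

```text
clock: 16.1
tool_pos: [0.3424, 0.3523, -0.0208]
orientation: [0.001, 0.971, 0.24, -0.001]
wrist_force: [1.1, 0.3, 0.6]
opening: 0.0858
gripper_force: 0.0
```

Run:
```python
from lev import *
plan([.3415,.3527,-.022],27.8)
```

```text
now [ 0.3424  0.3523 -0.0208] yaw 27.74 tilt [-0.001 -0.002 -1.   ] -> shift [-0.6 -0.8  1.2] spin -0.06 dist 1.5
```

Request:
play_rows(
  steps=[
    {"fingers": 0,"x": 0,"y": 0,"z": 1,"spin": 0},
    {"fingers": 0,"x": 0,"y": 0,"z": 1,"spin": 0},
    {"fingers": 0,"x": 0,"y": 0,"z": 1,"spin": 0},
    {"fingers": 0,"x": 0,"y": 0,"z": 1,"spin": 0},
    {"fingers": 0,"x": 0,"y": 0,"z": 1,"spin": 0},
    {"fingers": 0,"x": 0,"y": 0,"z": 1,"spin": 0},
  ],
)

```text
clock: 16.85
tool_pos: [0.3426, 0.3528, -0.0209]
orientation: [-0.0, 0.971, 0.24, 0.0]
wrist_force: [0.3, -0.4, 0.3]
opening: 0.0144
gripper_force: 58.4
```

Run:
```python
from lev import *
f=grab('wrist')
lev(f,'yellow',.035,.041,.045); o=get_obs()
r=fitcup(f,'yellow');M=Rq(o['orientation']);print('centre in tool',((np.r_[r[0],.035]-o['tool_pos'])@M*1000).round(1),r[1:])
plan([.4603,.4152,0],27.8)
```

```text
yellow centre [0.4087 0.3883] handle -153.6 std 0.003
   -180 0 None;   -150 171 28.9;   -120 181 34.8;   -90 0 None;   -60 0 None;   -30 0 None;   0 293 34.6;   30 0 None;   60 0 None;   90 0 None;   120 115 34.9;   150 249 33.0;
  handle z slope,z0 [0.2722 0.0135]
centre in tool [ 75.   -0.6 -55.9] (np.float64(-153.55207936908604), np.float64(-148.31985050896492), np.float64(0.08626881294668094), np.int64(267), np.float64(0.0029520835329210726))
now [ 0.3426  0.3528 -0.0209] yaw 27.75 tilt [ 0.  0. -1.] -> shift [133.2  -0.4 -20.9] spin -0.05 dist 134.8
```

Request:
play_rows(
  steps=[
    {"fingers": 0,"x": 0,"y": 0,"z": -10,"spin": 0},
    {"fingers": 0,"x": 0,"y": 0,"z": -30,"spin": 0},
    {"fingers": 0,"x": 0,"y": 0,"z": -65,"spin": 0},
    {"fingers": 0,"x": 0,"y": 0,"z": -100,"spin": 0},
    {"fingers": 0,"x": 0,"y": 0,"z": -120,"spin": 0},
    {"fingers": 0,"x": 0,"y": 0,"z": -120,"spin": 0},
  ],
)

```text
clock: 17.65
tool_pos: [0.3433, 0.3536, 0.1008]
orientation: [-0.001, 0.971, 0.24, 0.001]
wrist_force: [-0.7, -0.3, -1.2]
opening: 0.014
gripper_force: 58.5
```

Run:
```python
from lev import *
plan([.4628,.1786,.1],34.2)
f=grab('wrist');P=cloud(f);m=mask(f,'yellow')>0;o=get_obs();M=Rq(o['orientation']);t=(P[m]-o['tool_pos'])@M*1000
for x in range(0,180,10):
    k=(abs(t[:,0]-x)<5)
    if k.sum()>20: print(x,k.sum(),np.percentile(t[k,1],[2,50,98]).round(1),np.percentile(t[k,2],[3,50,90]).round(1))
```

```text
now [0.3433 0.3536 0.1008] yaw 27.73 tilt [ 0.002  0.003 -1.   ] -> shift [ 24.4 210.5   0.5] spin -6.47 dist 211.9
0 527 [-8.1 -1.3  5.8] [-57.6 -56.7 -56. ]
10 584 [-8.1 -0.9  5.9] [-57.6 -56.5 -55.8]
20 628 [-8.3 -0.9  6.1] [-57.4 -56.3 -55.5]
30 692 [-8.6 -1.5  5.9] [-57.2 -56.2 -55.4]
40 727 [-8.8 -1.3  5.8] [-57.2 -56.  -55.3]
50 810 [-8.6 -1.3  6.1] [-57.  -55.9 -55.1]
60 880 [-8.9 -1.3  6.3] [-56.9 -55.7 -54.9]
70 931 [-8.6 -1.2  6.2] [-57.3 -55.8 -54.9]
80 1011 [-8.9 -1.2  6.4] [-56.9 -55.4 -54.5]
90 2012 [-21.7  -1.2  19.4] [-56.5 -55.2 -54.4]
100 3249 [-32.8  -0.8  30.8] [-56.2 -54.4 -23.7]
110 4576 [-39.5  -1.3  37. ] [-55.8 -29.4 -22.4]
120 5012 [-42.2  -1.3  39.9] [-55.4 -23.4 -22.1]
130 2124 [-34.6  -1.3  32.3] [-32.  -22.8 -21.8]
```

Request:
play_rows(
  steps=[
    {"fingers": 0,"x": 3,"y": 25,"z": 0,"spin": -1},
    {"fingers": 0,"x": 8,"y": 70,"z": 0,"spin": -2},
    {"fingers": 0,"x": 13,"y": 115,"z": 0,"spin": -3.5},
    {"fingers": 0,"x": 18,"y": 160,"z": 0,"spin": -5},
    {"fingers": 0,"x": 22,"y": 195,"z": 0,"spin": -6},
    {"fingers": 0,"x": 24.5,"y": 211.5,"z": 0,"spin": -6.5},
    {"fingers": 0,"x": 24.5,"y": 211.5,"z": 0,"spin": -6.5},
    {"fingers": 0,"x": 24.5,"y": 211.5,"z": 20,"spin": -6.5},
    {"fingers": 0,"x": 24.5,"y": 211.5,"z": 45,"spin": -6.5},
    {"fingers": 0,"x": 24.5,"y": 211.5,"z": 56,"spin": -6.5},
    {"fingers": 0,"x": 24.5,"y": 211.5,"z": 56,"spin": -6.5},
  ],
)

```text
clock: 19.08
tool_pos: [0.4618, 0.1772, 0.0423]
orientation: [0.0, 0.956, 0.295, -0.001]
wrist_force: [0.6, 0.0, -0.5]
opening: 0.0142
gripper_force: 58.5
```

Run:
```python
from lev import *
plan([.4628,.1786,.028],34.2)
f=grab('wrist');P=cloud(f);hs=cv2.cvtColor(f['pixels'],cv2.COLOR_BGR2HSV);o=get_obs();M=Rq(o['orientation'])
for c,zz in (('yellow',None),('green',.068),('blue',.062)):
    m=cv2.inRange(hs,(SPEC[c][0][0],80,30),(SPEC[c][0][1],255,255))>0
    t=(P[m]-o['tool_pos'])@M*1000
    for x in (30,60,90,100,110,115,120,125):
        k=(abs(t[:,0]-x)<2.5)&(abs(t[:,1])<75)
        if k.sum()>20: print(c,x,np.nanpercentile(t[k,1],[1,99]).round(1),'z',np.nanpercentile(t[k,2],[3,50]).round(1))
```

```text
now [0.4618 0.1772 0.0423] yaw 34.28 tilt [-0.002 -0.001 -1.   ] -> shift [ 1.7 -0.6 14.3] spin 0.08 dist 14.4
yellow 30 [-9.1  5.9] z [-55.  -53.9]
yellow 60 [-15.2   6.3] z [-54.7 -53.4]
yellow 90 [-21.6  19.2] z [-54.2 -52.9]
yellow 100 [-34.   32.7] z [-53.8 -51.5]
yellow 110 [-40.6  38.5] z [-53.4 -23.3]
yellow 115 [-42.8  40.9] z [-53.2 -21.7]
yellow 120 [-43.8  40.8] z [-52.7 -20.9]
yellow 125 [-35.9  33.3] z [-34.2 -20.5]
green 90 [-27.6  27.1] z [-26.4 -25.2]
green 100 [-38.   39.5] z [-26.3 -25. ]
blue 90 [-38.7  36.8] z [-23.1 -18.9]
blue 100 [-48.   46.5] z [-20.1 -18.8]
blue 110 [-54.3  54.7] z [-20.2 -18.9]
blue 115 [-55.   53.3] z [-33.5 -23.5]
blue 120 [-54.6  52.2] z [-34.3 -32.5]
blue 125 [-55.8  53.6] z [-33.9 -32.1]
```

Request:
play_rows(
  steps=[
    {"fingers": 0,"x": 1.5,"y": 1,"z": 4,"spin": 0},
    {"fingers": 0,"x": 1.5,"y": 1,"z": 8,"spin": 0},
    {"fingers": 0,"x": 1.5,"y": 1,"z": 12,"spin": 0},
    {"fingers": 0,"x": 1.5,"y": 1,"z": 12,"spin": 0},
  ],
)

```text
clock: 19.62
tool_pos: [0.4643, 0.177, 0.0308]
orientation: [0.0, 0.956, 0.294, -0.0]
wrist_force: [-0.9, -0.0, 0.2]
opening: 0.0145
gripper_force: 58.6
```

Request:
play_rows(
  steps=[
    {"fingers": 0,"x": 0,"y": 0,"z": 1,"spin": 0},
    {"fingers": 0,"x": 0,"y": 0,"z": 2,"spin": 0},
    {"fingers": 0,"x": 0,"y": 0,"z": 2,"spin": 0},
  ],
)

```text
clock: 20.0
tool_pos: [0.4645, 0.177, 0.029]
orientation: [-0.0, 0.956, 0.294, -0.0]
wrist_force: [-1.8, -0.7, 0.3]
opening: 0.0142
gripper_force: 58.6
```

Request:
play_rows(
  steps=[
    {"fingers": 0,"x": 0,"y": 0,"z": 1,"spin": 0},
    {"fingers": 0,"x": 0,"y": 0,"z": 2,"spin": 0},
    {"fingers": 0,"x": 0,"y": 0,"z": 2,"spin": 0},
    {"fingers": 0.3,"x": 0,"y": 0,"z": 2,"spin": 0},
    {"fingers": 0.6,"x": 0,"y": 0,"z": 2,"spin": 0},
    {"fingers": 0.6,"x": 0,"y": 0,"z": 2,"spin": 0},
    {"fingers": 0.6,"x": 0,"y": 0,"z": -20,"spin": 0},
    {"fingers": 0.6,"x": 0,"y": 0,"z": -60,"spin": 0},
    {"fingers": 0.3,"x": 0,"y": 0,"z": -100,"spin": 0},
    {"fingers": 0,"x": 0,"y": 0,"z": -120,"spin": 0},
    {"fingers": 0,"x": 0,"y": 0,"z": -120,"spin": 0},
  ],
)

```text
clock: 21.38
tool_pos: [0.4654, 0.1775, 0.1503]
orientation: [-0.001, 0.956, 0.294, 0.001]
wrist_force: [0.5, 0.2, 0.8]
opening: 0.0005
gripper_force: 0.0
```

Run:
```python
from lev import *
f=grab('wrist');cv2.imwrite('pics/w7.png',f['pixels']);np.save('w7.npy',f,allow_pickle=True)
lev(f,'yellow',.083,.041,.045);lev(f,'green',.068,.048,.051)
plan([.5722,.2526,.149],34.2)
```

```text
yellow centre [0.5735 0.2533] handle -145.8 std 0.0013
   -180 0 None;   -150 0 None;   -120 125 86.4;   -90 194 84.7;   -60 166 82.5;   -30 156 81.1;   0 149 80.5;   30 155 81.5;   60 173 83.1;   90 186 85.2;   120 127 86.8;   150 0 None;
  handle z slope,z0 [-0.0985  0.0846]det.py:24: RuntimeWarning: Mean of empty slice.
  dv=far.mean(0)-c0
  ret = um.true_divide(
det.py:26: RuntimeWarning: Mean of empty slice.
  u=np.linalg.svd(far-far.mean(0),full_matrices=False)[2][0]; u*=np.sign(u@dv)
Traceback (most recent call last):
  File "lev.py", line 5, in lev
    r=fitcup(f,c,zr);P=cloud(f);m=mask(f,c)>0;q=P[m]
  File "det.py", line 26, in fitcup
    u=np.linalg.svd(far-far.mean(0),full_matrices=False)[2][0]; u*=np.sign(u@dv)
      ~~~~~~~~~~~~~~~~~~~~~~~~~~~~~~~~~~~~~~~~~~~~~~~~~~~~~^^^
IndexError: index 0 is out of bounds for axis 0 with size 0
```

Request:
play_rows(
  steps=[
    {"fingers": 0,"x": 50,"y": 0,"z": 0,"spin": 0},
    {"fingers": 0,"x": 100,"y": -1,"z": 0,"spin": 0},
    {"fingers": 0,"x": 135,"y": -2,"z": 0,"spin": 0},
    {"fingers": 0,"x": 135,"y": -2,"z": 0,"spin": 0},
    {"fingers": 0,"x": 135,"y": -2,"z": 50,"spin": 0},
    {"fingers": 0,"x": 135,"y": -2,"z": 95,"spin": 0},
    {"fingers": 0,"x": 135,"y": -2,"z": 118,"spin": 0},
    {"fingers": 0,"x": 135,"y": -2,"z": 127,"spin": 0},
    {"fingers": 0,"x": 135,"y": -2,"z": 127,"spin": 0},
  ],
)

```text
clock: 22.55
tool_pos: [0.5745, 0.254, 0.0218]
orientation: [0.0, 0.956, 0.294, -0.0]
wrist_force: [-0.6, -0.0, -0.4]
opening: 0.0001
gripper_force: 0.0
```

Request:
play_rows(
  steps=[
    {"fingers": 0,"x": 0,"y": 0,"z": 1,"spin": 0},
    {"fingers": 0,"x": 0,"y": 0,"z": 2,"spin": 0},
    {"fingers": 0,"x": 0,"y": 0,"z": 3,"spin": 0},
    {"fingers": 0,"x": 0,"y": 0,"z": 4,"spin": 0},
    {"fingers": 0,"x": 0,"y": 0,"z": 5,"spin": 0},
    {"fingers": 0,"x": 0,"y": 0,"z": 5,"spin": 0},
  ],
)

```text
clock: 23.3
tool_pos: [0.575, 0.2546, 0.0171]
orientation: [0.0, 0.956, 0.294, 0.0]
wrist_force: [-1.1, -0.5, 1.8]
opening: 0.0
gripper_force: 0.6
```

Request:
play_rows(
  steps=[
    {"fingers": 0,"x": 0,"y": 0,"z": 1,"spin": 0},
    {"fingers": 0,"x": 0,"y": 0,"z": 2,"spin": 0},
    {"fingers": 0,"x": 0,"y": 0,"z": 2,"spin": 0},
  ],
)

```text
clock: 23.68
tool_pos: [0.5751, 0.2546, 0.0151]
orientation: [0.0, 0.956, 0.294, 0.0]
wrist_force: [-1.0, -0.3, 2.8]
opening: 0.0001
gripper_force: 1.8
```

Request:
play_rows(
  steps=[
    {"fingers": 0,"x": 0,"y": 0,"z": 1,"spin": 0},
    {"fingers": 0,"x": 0,"y": 0,"z": 2,"spin": 0},
    {"fingers": 0,"x": 0,"y": 0,"z": 3,"spin": 0},
    {"fingers": 0,"x": 0,"y": 0,"z": 3,"spin": 0},
  ],
)

```text
clock: 24.18
tool_pos: [0.5751, 0.2543, 0.0119]
orientation: [0.0, 0.956, 0.294, -0.0]
wrist_force: [-0.5, -2.7, 4.0]
opening: -0.0002
gripper_force: 1.7
```

Request:
play_rows(
  steps=[
    {"fingers": 0,"x": 0,"y": 0,"z": 1,"spin": 0},
    {"fingers": 0,"x": 0,"y": 0,"z": 2,"spin": 0},
    {"fingers": 0,"x": 0,"y": 0,"z": 2,"spin": 0},
  ],
)

```text
clock: 24.55
tool_pos: [0.5747, 0.2548, 0.0097]
orientation: [-0.0, 0.956, 0.295, -0.0]
wrist_force: [1.0, -0.3, 0.7]
opening: -0.0
gripper_force: 0.4
```

Request:
play_rows(
  steps=[
    {"fingers": 0,"x": 0,"y": 0,"z": 1,"spin": 0},
    {"fingers": 0,"x": 0,"y": 0,"z": 2,"spin": 0},
    {"fingers": 0,"x": 0,"y": 0,"z": 2,"spin": 0},
  ],
)

```text
clock: 24.92
tool_pos: [0.5749, 0.2547, 0.0078]
orientation: [0.0, 0.956, 0.294, -0.0]
wrist_force: [0.2, -0.3, 0.7]
opening: 0.0
gripper_force: 0.0
```

Request:
play_rows(
  steps=[
    {"fingers": 0,"x": 0,"y": 0,"z": 1,"spin": 0},
    {"fingers": 0,"x": 0,"y": 0,"z": 2,"spin": 0},
    {"fingers": 0,"x": 0,"y": 0,"z": 2,"spin": 0},
  ],
)

```text
clock: 25.3
tool_pos: [0.575, 0.2547, 0.0062]
orientation: [-0.0, 0.956, 0.294, 0.0]
wrist_force: [-1.2, -0.3, 3.5]
opening: -0.0002
gripper_force: 1.8
```

Request:
play_rows(
  steps=[
    {"fingers": 0,"x": 0,"y": 0,"z": 1,"spin": 0},
    {"fingers": 0,"x": 0,"y": 0,"z": 1,"spin": 0},
  ],
)

```text
clock: 25.55
tool_pos: [0.5751, 0.2547, 0.0061]
orientation: [-0.0, 0.956, 0.294, 0.0]
wrist_force: [-5.2, -2.1, 13.0]
opening: 0.0
gripper_force: 6.4
```

One more millimetre (≈25 N), then lift and check.

Request:
play_rows(
  steps=[
    {"fingers": 0,"x": 0,"y": 0,"z": 1,"spin": 0},
    {"fingers": 0,"x": 0,"y": 0,"z": 1,"spin": 0},
  ],
)

```text
clock: 25.8
tool_pos: [0.5751, 0.2548, 0.006]
orientation: [-0.001, 0.956, 0.294, 0.0]
wrist_force: [-8.7, -3.4, 22.5]
opening: -0.0001
gripper_force: 10.9
```

Request:
play_rows(
  steps=[
    {"fingers": 0,"x": 0,"y": 0,"z": -10,"spin": 0},
    {"fingers": 0,"x": 0,"y": 0,"z": -60,"spin": 0},
    {"fingers": 0,"x": -50,"y": 0,"z": -110,"spin": 0},
    {"fingers": 0,"x": -105,"y": 0,"z": -145,"spin": 0},
    {"fingers": 0,"x": -115,"y": 0,"z": -145,"spin": 0},
    {"fingers": 0,"x": -115,"y": 0,"z": -145,"spin": 0},
  ],
)

```text
clock: 26.55
tool_pos: [0.4797, 0.1899, 0.15]
orientation: [-0.001, 0.956, 0.294, 0.001]
wrist_force: [-0.6, 1.4, 0.1]
opening: -0.0
gripper_force: 0.0
```

```bash
python3 - 2>/dev/null <<'E'
from lev import *
f=grab('wrist');cv2.imwrite('pics/w8.png',f['pixels'])
lev(f,'yellow',.074,.041,.045)
P=cloud(f);hs=cv2.cvtColor(f['pixels'],cv2.COLOR_BGR2HSV);c0=fitcup(f,'yellow',.074)[0]
for c,a,b in (('green',.0485,.0515),('blue',.0545,.0585)):
    m=cv2.inRange(hs,(SPEC[c][0][0],80,30),(SPEC[c][0][1],255,255))>0
    q=P[m];d=np.linalg.norm(q[:,:2]-c0,axis=1);an=(np.degrees(np.arctan2(q[:,1]-c0[1],q[:,0]-c0[0]))+145.8+180)%360-180
    for bb in range(-180,180,30):
        s=(d>a)&(d<b)&(abs(an-bb)<15)
        if s.sum()>5: print(c,bb,s.sum(),np.nanmedian(q[s,2]).round(4),end=';')
    # green/blue outer radius per side relative to yellow centre
    s=(d<.075)&(q[:,2]>.05)
    print('\n',c,'max radius by bearing',[(bb,np.nanpercentile(d[s&(abs(an-bb)<10)],97).round(4)) for bb in range(-150,180,30) if (s&(abs(an-bb)<10)).sum()>5])
g=grab('top')
for nm,uv in dict(salt=(170,192),lemon=(288,150),white=(393,190)).items(): print(nm,cloud(g)[uv[1],uv[0]].round(3))
E
```

```text
yellow centre [0.5716 0.255 ] handle -145.4 std 0.0011
   -180 96 74.2;   -150 185 74.3;   -120 148 74.4;   -90 143 74.4;   -60 147 74.3;   -30 138 74.1;   0 136 74.3;   30 143 74.2;   60 146 74.3;   90 153 74.2;   120 163 74.4;   150 184 74.2;
  handle z slope,z0 [0.0011 0.0738]
green -150 106 0.0682;green -120 50 0.0683;green -90 19 0.0681;green -60 24 0.0675;green -30 38 0.0678;green 0 21 0.0681;green 30 107 0.0681;green 60 118 0.0683;green 90 137 0.0692;green 120 146 0.0688;green 150 131 0.0683;
 green max radius by bearing [(-150, np.float64(0.0521)), (-120, np.float64(0.0503)), (-90, np.float64(0.0493)), (-60, np.float64(0.0499)), (-30, np.float64(0.0495)), (30, np.float64(0.0514)), (60, np.float64(0.0527)), (90, np.float64(0.0532)), (120, np.float64(0.0534)), (150, np.float64(0.0537))]
blue -150 117 0.0621;blue -120 182 0.062;blue -90 90 0.0621;blue -60 63 0.0617;blue -30 66 0.0618;blue 0 26 0.0621;blue 30 126 0.0619;blue 60 163 0.062;blue 90 103 0.0623;blue 120 120 0.062;blue 150 87 0.0621;
 blue max radius by bearing [(-150, np.float64(0.0586)), (-120, np.float64(0.058)), (-90, np.float64(0.0569)), (-60, np.float64(0.0564)), (-30, np.float64(0.0561)), (30, np.float64(0.0575)), (60, np.float64(0.0587)), (90, np.float64(0.0595)), (120, np.float64(0.0603)), (150, np.float64(0.0602))]
salt [0.624 0.425 0.087]
lemon [0.743 0.147 0.06 ]
white [ 0.66  -0.126  0.015]
```

View pics/w8.png

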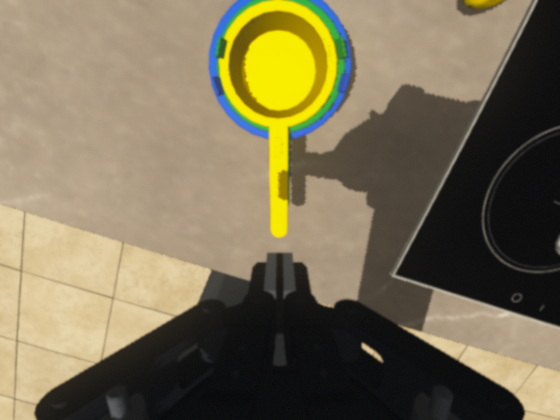

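The picture shows the nested set at (280,65), with the handles overlying one another down to (279,235). Rims read 62 / 68.2 / 74.3 mm, level and within about 2 mm of concentric. The neighbours have not moved and the robot is clear, so I'll hand it in.

```bash
python3 -c "
from rig import ticket
print(ticket.finish_job())"
```

```text
the job is handed in; nothing more can be done
None
```

The three cups are nested and the job is handed in, though no verdict came back. Before hand-in, blue, green and yellow rims measured 62.0 / 68.2 / 74.3 mm, level and within about 2 mm of concentric, handles overlapping, peak reported press about 30 N, salt, lemon and white cup unmoved, and about 27 s used.

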